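# Close the child-proof tablet tub

### The arm

A 6-joint arm with a two-finger parallel gripper is mounted at the origin on the work surface. World frame = base frame: x ahead of the robot, y to its left, z up, the work surface at z = 0. Lengths are in m, angles in rad, forces in N, time in s.
With the tool pointing down it reaches from about 0.425 to 0.95 m from the base axis. Payload 14.7 kg.
Tool frame: the origin (TCP) lies at the very end of the fingers, on their centre line; the grasp point (between the pads) lies 19 mm behind it; z points along the fingers, y is the direction in which the jaws open and shut (so a half turn about z gives the same grasp; the last joint's range is limited). The gripper opens to 85 mm and grips with 20 to 120 N. Pads are 22 mm wide; open, the fingers measure 114 mm over their backs; the gripper's body (76 mm by 85 mm) begins 54 mm behind the grasp point. The pads swing forward as they close: fully open they stand 13 mm farther back than shut.
Start: joints at [1.134, 0.48, 1.596, -0, 1.065, -0.047], TCP at [0.247, 0.601, 0.231] pointing down, gripper open.
Joint ranges: [-2.75, 2.75], [-0.82, 2.05], [0.23, 2.67], [-1.56, 4.7], [0.09, 2.69], [-2.92, 2.92]. Speed limits (rad/s): [1.89, 1.89, 2.39, 3.01, 3.01, 3.01].

### API

Orientations are given as a unit quaternion [x, y, z, w].
In Python, from cell import manip gives the robot as it stands.
- The arm moves only by the tool play_rows, never from a script. Its argument "moves" is a list of rows, each a list of 6 numbers: the shift along the tool's x, y, z in units of 40 mm (1.0 is 40 mm), then the turn, a rotation vector about the tool's x, y, z in units of 6 degrees (1.0 is 6 degrees). A call has 1 to 20 rows; each row shifts and turns the commanded pose from where the row before left it, along the tool's axes as they then stand; what a row does not reach is not made up. A row lasts 1/12 s, in which the tool goes at most 41.7 mm and 7.16 degrees, less where a joint would pass 70% of its speed; a pose out of reach is approached as far as the arm can. A call is refused whole if a number of a shift passes 1 or a number of a turn 1, either way. A call with a gripper value outside its range is refused whole. "jaw" is the gripper command: -1 is fully open, 1 is shut, values between are in proportion, set as the call begins (left out, the last holds). The fingers move at their own pace and stop on an object; "force" is the grip in N (left out, the last holds). Time passes only in rows, so rows that do not move let the fingers close. It gives the time, the measured TCP pose, the force and the opening at its end, in the units of the state.
- manip.sense(): the state, without advancing time (a new reading comes with each control period).
- manip.snapshot(name): name is "scene" or "top" or "wrist"; returns (picture, depth): 480x640x3 uint8, red, green, blue; 480x640 float32, m along the optical axis (not along the pixel's ray), 0 where there is no reading.
- manip.camera_model(name): a dict with "camera_matrix" (3x3 intrinsics, pixels), "eye" and "attitude" of the camera in the world; the wrist camera has in their place "tool_from_camera" (4x4, takes a point from camera to tool coordinates, whose origin is the TCP and whose axes are the flange's). Camera axes: x right, y down, z forward; pixel columns grow to the right and rows downward; lengths in m; the calibration is good to about 2 mm. A picture is of the moment at which its call begins: read the wrist's pose just before it. camera_model takes no time and is no camera call.
- manip.job_done(): hands the job in, once; it reports no verdict.
The state is a dict: "time_s": time; "joint_positions": joint angles; "qd": joint speeds; "effort": joint torques, N m; "tcp_pos": TCP position; "ee_rot": TCP orientation; "contact_force": force on the tool from outside, world axes, zero at the start; "wrist_torque": the same for the moment, N m; "grip_width": finger opening in m.
Only numpy, scipy, OpenCV 4.12 (cv2) and the standard library are available. Lean on these libraries where they do the work, as an engineer would, in place of code of your own. Each camera call takes 0.05 s, during which the arm holds its last target. There are 200 camera calls.

### The job

Put the child-proof cap (the white one with the raised grip bar, not the plain lid) back on the neck of the tablet tub and lock it: feel for the angle at which its lugs drop between the neck's lugs, press down and turn clockwise to the stop, then let it spring up and let go so that it stays locked. Press and turn gently, without forcing the lugs against each other, and leave the other things on the desk where they are.

Things in the scene. Friction and masses are not known exactly. Their poses are not given: they have to be found in the camera images.
- cap_mid (a point): The loose cap to fit: white ribbed plastic, 50 g, lip down on the desk. Point on its axis half-way up, 24 mm above the lip; z up. Height 48 mm: round skirt 73 mm across, 24 mm high, with a flat top; on it a grip bar 56 mm long (along x), 22 mm wide (along y: grip it across this), 24 mm high. The plain lid has no bar.
- cap_lugs (a point): Point on the cap's axis 3 mm above its lip, mid-height of its six inner lugs: 60 degrees apart, the first in line with the bar, each 6.5 mm wide along the circle (12.5 degrees), 4 mm high (1 to 5 mm above the lip), pointing in to 27.5 mm from the axis. The skirt is open below, 66 mm inside.
- tub_mouth (a point): Point on the axis of the amber tablet tub, at the top of its white neck's rim, 89 mm above the desk; z up. The tub is clamped in a heavy round steel stand, 124 mm across, that does not move. Neck 52 mm across, its rim tapered to 47 mm. cap_mid with the cap on stands above this point: 19 mm resting on the neck's lugs, 16 dropped into the gaps, 11 locked, 4 hard on the rim.
- neck_lugs (a point): Point on the tub's axis at the top of the neck's six outer lugs, 4 mm below the rim. They reach 31 mm from the axis, cover 35 degrees each, with 25 degree gaps between. THEIR ANGLE IS NOT GIVEN by this point's axes: it may be any and has to be felt for (or seen). Cap lugs on top of these (cap_mid 23 mm above this point): do not push, turn until they drop in 3 mm or more.
- lock (a point): Point on the tub's axis 7 mm below the lug tops: lower edge of a tooth under each neck lug. With cap_mid less than 8 mm above tub_mouth (about 10 N) the cap lugs pass below the teeth and the cap turns clockwise, seen from above, 26 to 39 degrees from where it dropped in, to a hard stop. Let up there, it springs up 3 mm or more behind the teeth and stays locked.
- seal (a joint): Travel (m) of the grey spring pad, 32 mm across, in the tub's mouth. 0: free, its top 12 mm above the rim; 0.012: level with the rim, where the cap is hard down. The cap's inner top (20 mm above its lip) meets it when the lugs are 3 mm into the gaps. It takes 3 N to start and 0.8 N more per mm: 9.5 N at the teeth, 13 N hard down, 7 N locked.
- lid_mid (a point): A plain flat screw lid, white, 73 mm in diameter and 20 mm high, without a grip bar, loose on the desk: not the cap wanted, to be left alone. The point is on its axis, 10 mm above its underside.
- balm_jar: A small amber jar with black top, 48 mm in diameter, 45 mm high, standing loose on the desk; origin at the centre of its underside. Leave alone.
- gift_box: A flat black box, 100 x 100 x 25 mm, loose on the desk; origin at the centre of its underside. Leave alone.
- pot: A small white cup without handle, 72 mm in diameter at the rim, 60 mm high, loose; origin at the centre of its underside. Leave alone.
- scissors: Scissors with teal handles, 190 mm long and 100 mm wide over the handles, lying flat on the desk; origin near the pivot at desk height, blades to its +x. Leave alone.
Mind the look-alikes: they are no part of the job. What is shaped like the part that bears cap_mid but brown is not meant.

How it is judged:
On the way:
1. the cap is set upright over the neck of the tub, on its axis (horizontal distance between cap_mid and tub_mouth below 0.005 m and z of cap_mid in the frame of tub_mouth below 0.024 m and angle between cap_mid's own z axis and vertical below 0.12 rad), for 0.2 s.
At the end, for the whole second after the job is handed in: the cap sits upright (within 0.08 rad) and at rest on the tub's axis (within 4 mm), locked: held down by the neck's lugs with its middle 11 mm (9.3 to 12.7 mm) above the rim, and let go (horizontal distance between cap_mid and tub_mouth below 0.004 m and z of cap_mid in the frame of tub_mouth between 0.0093 and 0.0127 m and angle between cap_mid's own z axis and vertical below 0.08 rad and linear speed of cap below 0.02 m/s); the robot touches nothing.
It fails at once if the cap is forced: more than 60 N between cap and tub (contact force between cap and tub above 60 N).
It fails at once if a bystander is shifted by more than 25 mm (distance of any of lid_mid, balm_jar, gift_box, pot, scissors from where it was at the start of the episode above 0.025 m).
It also fails if it takes over 67 s, if anything falls off the work surface, if the arm or the gripper's body presses on something with over 40 N, if the wrist force passes 120 N, or if a joint passes its speed limit or range.

## Working session

There is one attempt and no reset: what is moved stays moved. The work goes in short steps, Python scripts to look and compute and a tool call to move; the robot and the scene stay as the last step left them, time stands still between calls to the robot, and variables do not carry over. Pictures are saved under pics/ and viewed, about 8 in all and at most 12, crops included, and the job is handed in when it is done.

Besides the shell and the picture viewer there is one more tool, called after "Emit:" as name([rows], argument=value, ...), one row to a line, values as JSON. play_rows: Moves the arm, as the interface text tells. Its arguments: {"type":"object","properties":{"moves":{"type":"array"},"jaw":{"type":"number"},"force":{"type":"number"}},"required":["moves"]}

```bash
mkdir -p pics
python3 - <<'E'
from cell import manip
import cv2,numpy as np
s=manip.sense();print({k:np.round(v,3).tolist() for k,v in s.items()})
for n in("scene","top"):
    m=manip.camera_model(n);print(n,m)
    p,d=manip.snapshot(n);np.savez(f"pics/{n}.npz",p=p,d=d);cv2.imwrite(f"pics/{n}.png",p[:,:,::-1])
print(manip.camera_model("wrist"))
E
```

```text
{'time_s': 0.0, 'joint_positions': [1.134, 0.481, 1.597, -0.0, 1.065, -0.047], 'qd': [-0.001, 0.001, 0.001, 0.001, -0.0, 0.001], 'effort': [0.005, -95.066, -43.017, 0.0, 0.012, 0.0], 'tcp_pos': [0.247, 0.601, 0.231], 'ee_rot': [0.194, 0.981, -0.001, -0.0], 'contact_force': [0.492, -0.568, -0.923], 'wrist_torque': [-0.027, 0.05, 0.011], 'grip_width': 0.085}
scene {'camera_matrix': array([[461.26244179,   0.        , 326.99975968],
       [  0.        , 461.26244179, 244.65338955],
       [  0.        ,   0.        ,   1.        ]]), 'eye': array([ 1.22430112, -0.37868021,  0.65119556]), 'attitude': array([ 0.78109586,  0.4424951 , -0.22451008, -0.37905484])}
top {'camera_matrix': array([[529.98376852,   0.        , 312.1226489 ],
       [  0.        , 529.98376852, 235.27912773],
       [  0.        ,   0.        ,   1.        ]]), 'eye': array([ 0.41103741, -0.01457034,  1.21153459]), 'attitude': array([-0.70195353,  0.70858104, -0.04180981,  0.05853284])}
{'camera_matrix': array([[425.37286187,   0.        , 316.56553804],
       [  0.        , 425.37286187, 243.89627047],
       [  0.        ,   0.        ,   1.        ]]), 'tool_from_camera': array([[-2.29848556e-04, -9.49441669e-01, -3.13943408e-01,
         8.04949655e-02],
       [ 9.99999932e-01, -3.08362095e-04,  2.00428742e-04,
         5.46450318e-05],
       [-2.87103647e-04, -3.13943341e-01,  9.49441676e-01,
        -1.41740644e-01],
       [ 0.00000000e+00,  0.00000000e+00,  0.00000000e+00,
         1.00000000e+00]])}
```

View pics/top.png

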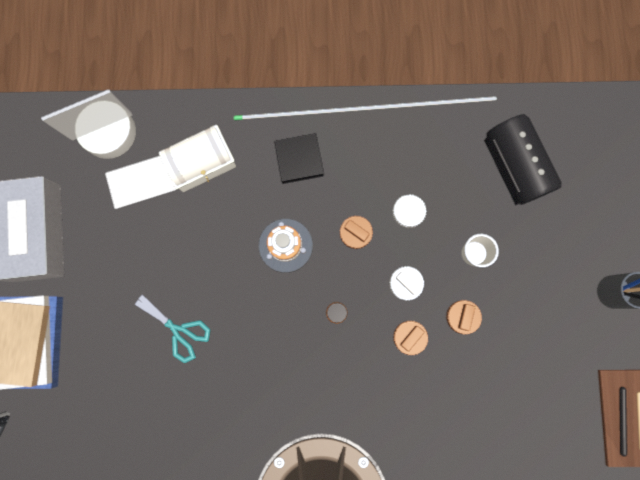

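View pics/scene.png

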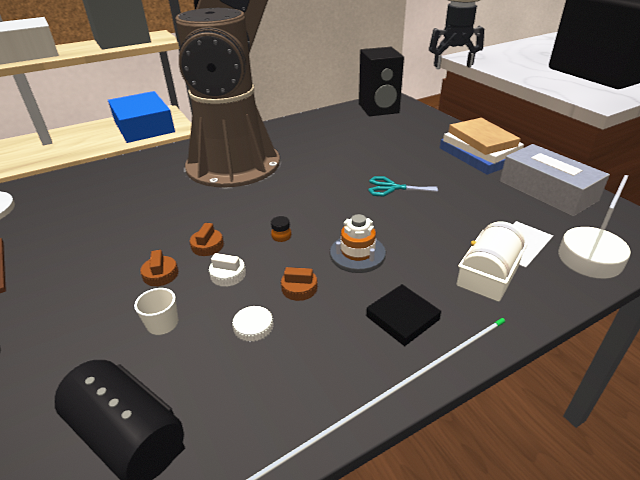

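The candidates in the top view are:
- White disc with bar at (407,283).
- Plain white disc at (410,211), which is the lid.
- White cup at (480,251).
- Brown barred caps at (356,232), (411,338) and (465,317).

Only (407,283) is white and has a grip bar. The tub is at (285,242). I'll confirm both in one enlarged crop and measure them.

```bash
cat > h.py <<'E'
import numpy as np,cv2
from scipy.spatial.transform import Rotation as R
from cell import manip
def cam(n,s=None):
    m=manip.camera_model(n);K=m["camera_matrix"]
    if n=="wrist":
        T=m["tool_from_camera"];Rt=R.from_quat(s["ee_rot"]).as_matrix()
        return K,Rt@T[:3,:3],Rt@T[:3,3]+s["tcp_pos"]
    return K,R.from_quat(m["attitude"]).as_matrix(),np.array(m["eye"])
def onplane(c,uv,z):
    K,A,e=c;uv=np.atleast_2d(uv).astype(float)
    r=np.c_[uv,np.ones(len(uv))]@np.linalg.inv(K).T@A.T
    return e+r*((z-e[2])/r[:,2])[:,None]
def cloud(c,d):
    K,A,e=c;v,u=np.indices(d.shape);r=np.stack([u,v,np.ones_like(u)],-1)@np.linalg.inv(K).T
    return (r*d[...,None])@A.T+e
E
python3 - <<'E'
from h import *
for n,boxes in(("top",[(380,255,435,310),(255,212,315,272)]),("scene",[(200,245,255,290),(325,205,390,272)])):
    f=np.load(f"pics/{n}.npz");p,d=f["p"],f["d"];c=cam(n);P=cloud(c,d)
    for (a,b,e,g) in boxes:
        q=P[b:g,a:e];im=p[b:g,a:e].astype(int);w=(im.min(-1)>110)&(d[b:g,a:e]>0)
        z=q[w][:,2];print(n,(a,b),"zpct",np.round(np.percentile(z,[2,25,50,75,98]),4))
        for lo,hi in((.018,.03),(.042,.054),(.075,.084),(.084,.094),(.094,.106)):
            s=q[w&(q[...,2]>lo)&(q[...,2]<hi)]
            if len(s)>20:
                r=cv2.minAreaRect((s[:,:2]*1000).astype(np.float32));print(lo,len(s),np.round(r[0],1),np.round(r[1],1),round(r[2],1),np.round(s[:,2].mean(),4))
p=np.load("pics/top.npz")["p"][:,:,::-1]
f=lambda a,b,e,g:cv2.resize(p[b:g,a:e],(390,390),interpolation=cv2.INTER_CUBIC)
cv2.imwrite("pics/crop.png",np.hstack([f(380,255,435,310),f(255,212,315,272)]))
E
```

```text
top (380, 255) zpct [-0.0021  0.0215  0.0242  0.0436  0.0508]
0.018 566 [ 471.7 -197.8] [71.6 71.4] 89.6 0.0236
0.042 260 [ 471.5 -197.5] [55.2 22.3] 45.1 0.0474
top (255, 212) zpct [0.0093 0.0132 0.0171 0.0824 0.1014]
0.018 47 [560.9  76.3] [107.2 111.3] 67.1 0.021
0.042 45 [558.8  61.2] [68.9 81.3] 72.1 0.0467
0.075 94 [559.8  74.7] [61.  58.5] 89.8 0.0822
0.084 316 [560.6  74. ] [57.4 61.7] 61.6 0.0879
0.094 174 [560.8  73.2] [29.4 30.5] 90.0 0.1
scene (200, 245) zpct [0.0005 0.0173 0.024  0.04   0.049 ]
0.018 373 [ 480.8 -196.4] [71.8 57.9] 77.1 0.0235
0.042 224 [ 473.7 -194.4] [56.1 24.8] 46.4 0.0468
scene (325, 205) zpct [0.0137 0.0415 0.0757 0.0878 0.102 ]
0.018 32 [588.3  66.9] [68.7 25.3] 68.1 0.0277
0.042 112 [576.6  60.1] [81.7 34.5] 49.3 0.0452
0.075 91 [567.6  75. ] [58.2 50.2] 62.4 0.0804
0.084 216 [566.6  74.7] [59.8 51.6] 64.8 0.0874
0.094 102 [562.1  78.4] [28.4 28.8] 23.4 0.101
```

View pics/crop.png

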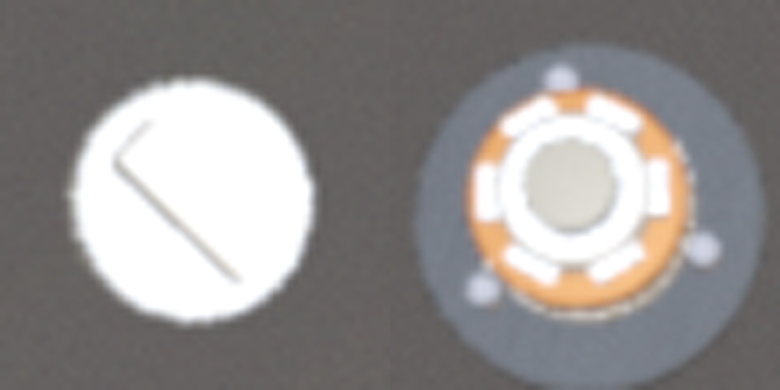

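The crop confirms it. The left half is the white cap with a diagonal bar along world +45°, at about (0.472,-0.198). The right half is the tub with six white lugs and a grey pad, at about (0.5605,0.074). Next I'll turn the tool and fly over the tub for a close wrist view.

Emit:
play_rows([
  [0,0,0,0,0,0.957],
  [0,0,0,0,0,0.957],
  [0,0,0,0,0,0.957],
  [0,0,0,0,0,0.957],
  [0,0,0,0,0,0.957],
  [0,0,0,0,0,0.957],
  [0,0,0,0,0,0.957],
  [0,0,0,0,0,0.957],
  [0,0,0,0,0,0.957],
  [0,0,0,0,0,0.957],
  [0,0,0,0,0,0.957],
  [0,0,0,0,0,0.957],
  [0,0,0,0,0,0.957],
  [0,0,0,0,0,0.957],
  [0,0,0,0,0,0.957],
  [0,0,0,0,0,0.957],
  [0,0,0,0,0,0.957],
], jaw=-1)

```text
time_s: 1.52
tcp_pos: [0.2469, 0.601, 0.2309]
ee_rot: [0.867, 0.498, -0.0, 0.0]
contact_force: [-0.2, -0.6, -0.4]
grip_width: 0.0856
```

Emit:
play_rows([
  [-0.467,0.837,0,0,0,0],
  [-0.467,0.837,0,0,0,0],
  [-0.467,0.837,0,0,0,0],
  [-0.467,0.837,0,0,0,0],
  [-0.467,0.837,0,0,0,0],
  [-0.467,0.837,0,0,0,0],
  [-0.467,0.837,0,0,0,0],
  [-0.467,0.837,0,0,0,0],
  [-0.467,0.837,0,0,0,0],
  [-0.467,0.837,0,0,0,0],
  [-0.467,0.837,0,0,0,0],
  [-0.467,0.837,0,0,0,0],
  [-0.467,0.837,0,0,0,0],
  [-0.467,0.837,0,0,0,0],
  [-0.467,0.837,0,0,0,0],
  [-0.467,0.837,0,0,0,0],
  [0,0,0,0,0,0],
  [0,0,0,0,0,0],
  [0,0,0,0,0,0],
])

```text
time_s: 3.1
tcp_pos: [0.5614, 0.0748, 0.2309]
ee_rot: [0.866, 0.5, -0.0, -0.0]
contact_force: [-0.7, 0.0, -0.3]
grip_width: 0.0855
```

```bash
cat >> h.py <<'E'
def yaw(s):
    y=R.from_quat(s["ee_rot"]).as_matrix()[:,1];return np.degrees(np.arctan2(y[1],y[0]))
def delta(s,p):  # tool-axis shift in units of 40 mm to reach world point p
    return R.from_quat(s["ee_rot"]).as_matrix().T@(np.array(p)-s["tcp_pos"])/.04
E
python3 - <<'E'
from h import *
s=manip.sense();p,d=manip.snapshot("wrist");np.savez("pics/w1.npz",p=p,d=d,tcp=s["tcp_pos"],rot=s["ee_rot"])
cv2.imwrite("pics/w1.png",p[:,:,::-1]);print(s["tcp_pos"],yaw(s),s["joint_positions"].__repr__())
E
```

```text
[0.56144275 0.0747979  0.23089707] -30.00024326908743 array([7.87880868e-02, 3.64709066e-01, 1.79068892e+00, 2.46982520e-04,
       9.87267144e-01, 6.02254698e-01])
```

View pics/w1.png

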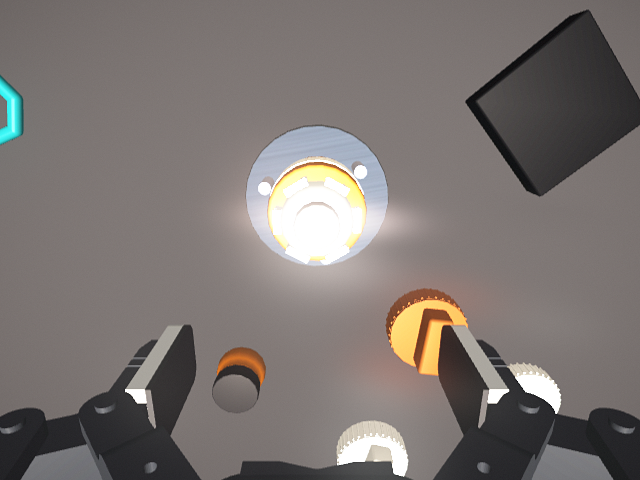

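The wrist view shows the tub at about (316,215), overexposed but with the lugs visible. Below it are a brown decoy at (427,330), the white cap at (372,450) and the balm jar. I'll fit the axis and the lug phase from both views.

Run:
```python
from h import *
f=np.load("pics/w1.npz");sw=dict(tcp_pos=f["tcp"],ee_rot=f["rot"])
def phase(xy,c):
    v=xy-c;r=np.hypot(*v.T);t=np.arctan2(v[:,1],v[:,0]);k=(r>.0285)&(r<.0305)
    m=np.exp(6j*t[k]).mean();return k.sum(),round(np.degrees(np.angle(m))/6,2),round(abs(m),2)
for n,im,c in(("top",np.load("pics/top.npz"),cam("top")),("wrist",f,cam("wrist",sw))):
    p,d=im["p"].astype(int),im["d"];P=cloud(c,d)
    near=np.hypot(P[...,0]-.5605,P[...,1]-.074)<.045
    pad=P[near&(P[...,2]>.096)];
    print(n,"pad",np.round([(pad[:,0].min()+pad[:,0].max())/2,(pad[:,1].min()+pad[:,1].max())/2,np.median(pad[:,2])],4), cv2.minEnclosingCircle((pad[:,:2]*1000).astype(np.float32)))
    up=near&(P[...,2]>.079);w=up&(p[...,2]>150 if n=="top" else p[...,2]>200)
    lug=P[w&(P[...,2]<.0945)];ce=cv2.minEnclosingCircle((lug[:,:2]*1000).astype(np.float32));print("neck/lugs",ce)
    # pixel rays on the lug plane z=.085
    v,u=np.nonzero(w);X=onplane(c,np.c_[u,v],.085)[:,:2]
    for ctr in((.5605,.074),(.561,.0735),(.5615,.075),np.array(ce[0])/1000):
        print(np.round(ctr,4),"depth",phase(lug[:,:2],ctr),"rays",phase(X,ctr))
# cap from wrist cloud
P=cloud(cam("wrist",sw),f["d"]);k=np.hypot(P[...,0]-.472,P[...,1]+.198)<.05
```

```text
top pad [0.5608 0.074  0.1001] ((560.763427734375, 74.10633087158203), 15.838234901428223)
neck/lugs ((560.7972412109375, 74.30513763427734), 31.854755401611328)
[0.5605 0.074 ] depth (np.int64(46), np.float64(-28.53), np.float64(0.47)) rays (np.int64(45), np.float64(-28.71), np.float64(0.5))
[0.561  0.0735] depth (np.int64(44), np.float64(-29.39), np.float64(0.55)) rays (np.int64(46), np.float64(-28.61), np.float64(0.55))
[0.5615 0.075 ] depth (np.int64(40), np.float64(29.44), np.float64(0.55)) rays (np.int64(45), np.float64(-29.43), np.float64(0.51))
[0.5608 0.0743] depth (np.int64(41), np.float64(-27.93), np.float64(0.51)) rays (np.int64(44), np.float64(-28.14), np.float64(0.5))
wrist pad [0.5619 0.0768 0.3029] ((560.6013793945312, 74.13291931152344), 44.969810485839844)
neck/lugs ((562.5409545898438, 76.92989349365234), 32.15211868286133)
[0.5605 0.074 ] depth (np.int64(343), np.float64(-28.45), np.float64(0.25)) rays (np.int64(332), np.float64(-28.67), np.float64(0.26))
[0.561  0.0735] depth (np.int64(346), np.float64(-28.57), np.float64(0.21)) rays (np.int64(341), np.float64(-28.61), np.float64(0.22))
[0.5615 0.075 ] depth (np.int64(368), np.float64(-28.7), np.float64(0.44)) rays (np.int64(359), np.float64(-28.61), np.float64(0.4))
[0.5625 0.0769] depth (np.int64(424), np.float64(-28.89), np.float64(0.5)) rays (np.int64(428), np.float64(-28.88), np.float64(0.5))
```

Emit:
play_rows([
  [0,0,0,0,0,0.9],
  [0,0,0,0,0,0.8],
  [0,0,0,0,0,0.8],
  [-0.8,0.404,0,0,0,0],
  [-0.8,0.404,0,0,0,0],
  [-0.8,0.404,0,0,0,0],
  [-0.8,0.404,0,0,0,0],
  [-0.8,0.404,0,0,0,0],
  [-0.8,0.404,0,0,0,0],
  [-0.8,0.404,0,0,0,0],
  [-0.8,0.404,0,0,0,0],
  [0,0,0,0,0,0],
  [0,0,0,0,0,0],
  [0,0,0,0,0,0],
])

```text
time_s: 4.32
tcp_pos: [0.4725, -0.1966, 0.2313]
ee_rot: [0.924, 0.383, 0.0, -0.0]
contact_force: [0.1, 0.1, -0.2]
grip_width: 0.0853
```

Run:
```python
from h import *
s=manip.sense();p,d=manip.snapshot("wrist");np.savez("pics/w2.npz",p=p,d=d,tcp=s["tcp_pos"],rot=s["ee_rot"])
print(s["tcp_pos"],yaw(s))
P=cloud(cam("wrist",s),d);T=(P-s["tcp_pos"])@R.from_quat(s["ee_rot"]).as_matrix()
near=np.hypot(P[...,0]-.472,P[...,1]+.198)<.055
for lo,hi in((.02,.028),(.044,.053)):
    k=near&(P[...,2]>lo)&(P[...,2]<hi);r=cv2.minAreaRect((P[k][:,:2]*1000).astype(np.float32));print("cap",lo,k.sum(),r,cv2.minEnclosingCircle((P[k][:,:2]*1000).astype(np.float32)),np.median(P[k][:,2]))
f=np.load("pics/w1.npz");s1=dict(tcp_pos=f["tcp"],ee_rot=f["rot"]);P=cloud(cam("wrist",s1),f["d"])
near=np.hypot(P[...,0]-.5605,P[...,1]-.074)<.045
for lo,hi in((.097,.105),(.0865,.0915)):
    k=near&(P[...,2]>lo)&(P[...,2]<hi);q=P[k];print("tub",lo,k.sum(),cv2.minEnclosingCircle((q[:,:2]*1000).astype(np.float32)),q.mean(0))
```

```text
[ 0.47254603 -0.19663396  0.2313332 ] -44.92654953945277
cap 0.02 3699 ((473.1455078125, -195.11244201660156), (71.98601531982422, 72.25135803222656), 52.73024368286133) ((473.04156494140625, -195.1212615966797), 36.729671478271484) 0.023002913670808645
cap 0.044 1872 ((472.9340515136719, -194.89865112304688), (55.438880920410156, 21.576868057250977), 45.58730697631836) ((472.80810546875, -194.91236877441406), 28.874982833862305) 0.046834668756756154
tub 0.097 1663 ((562.6011352539062, 77.07972717285156), 15.878236770629883) [0.56286047 0.07765233 0.09993985]
tub 0.0865 1880 ((562.6246337890625, 76.99678802490234), 25.00503921508789) [0.56417296 0.07984131 0.08801386]
```

The two cameras agree on the cap-to-tub vector, and their roughly 3 mm relative bias is common to both. The TCP is already over the mid estimate, so I'll descend and grip.

Emit:
play_rows([
  [0,0,0.9,0,0,0],
  [0,0,0.9,0,0,0],
  [0,0,0.9,0,0,0],
  [0,0,0.8,0,0,0],
  [0,0,0.6,0,0,0],
  [0,0,0.5,0,0,0],
  [0,0,0.3,0,0,0],
  [0,0,0.15,0,0,0],
  [0,0,0.05,0,0,0],
  [0,0,0,0,0,0],
])

```text
time_s: 5.2
tcp_pos: [0.4729, -0.1968, 0.0273]
ee_rot: [0.923, 0.384, -0.0, -0.0]
contact_force: [-0.6, 1.5, 0.8]
grip_width: 0.0855
```

Emit:
play_rows([
  [0,0,0,0,0,0],
  [0,0,0,0,0,0],
  [0,0,0,0,0,0],
  [0,0,0,0,0,0],
  [0,0,0,0,0,0],
  [0,0,0,0,0,0],
  [0,0,0,0,0,0],
  [0,0,0,0,0,0],
  [0,0,0,0,0,0],
  [0,0,0,0,0,0],
  [0,0,0,0,0,0],
  [0,0,0,0,0,0],
], jaw=1, force=60)

```text
time_s: 6.2
tcp_pos: [0.4728, -0.1978, 0.0279]
ee_rot: [0.924, 0.383, 0.0, 0.0]
contact_force: [-0.7, 0.9, 10.9]
grip_width: 0.021
```

Emit:
play_rows([
  [0,0,-0.2,0,0,0],
  [0,0,-0.5,0,0,0],
  [0,0,-0.8,0,0,0],
  [0,0,-0.8,0,0,0],
  [0,0,-0.8,0,0,0],
  [0,0,-0.6,0,0,0],
  [0,0,-0.3,0,0,0],
  [0,0,-0.1,0,0,0],
  [0,0,0,0,0,-0.9],
  [0,0,0,0,0,-0.9],
  [0,0,0,0,0,-0.9],
  [0,0,0,0,0,0],
  [0,0,0,0,0,0],
])

```text
time_s: 7.28
tcp_pos: [0.4721, -0.1975, 0.1908]
ee_rot: [0.861, 0.508, -0.0, -0.0]
contact_force: [-1.0, 1.0, -0.8]
grip_width: 0.0211
```

Run:
```python
from h import *
s=manip.sense();print(s["tcp_pos"],yaw(s),s["grip_width"],s["contact_force"],s["wrist_torque"],delta(s,(.5615,.0752,s["tcp_pos"][2])))
```

```text
[ 0.472136   -0.19750065  0.19078454] -28.921143013804738 0.02114711367818259 [-0.98295894  0.95710789 -0.75782473] [-0.00415869 -0.04935117 -0.02952426] [ 7.04770035e+00 -1.34151014e+00  7.97201332e-04]
```

Emit:
play_rows([
  [0.5,-0.095,0,0,0,0],
  [0.8,-0.152,0,0,0,0],
  [0.8,-0.152,0,0,0,0],
  [0.8,-0.152,0,0,0,0],
  [0.8,-0.152,0,0,0,0],
  [0.8,-0.152,0,0,0,0],
  [0.8,-0.152,0,0,0,0],
  [0.8,-0.152,0,0,0,0],
  [0.6,-0.12,0,0,0,0],
  [0.35,-0.06,0,0,0,0],
  [0,0,0.5,0,0,0],
  [0,0,0,0,0,0],
  [0,0,0,0,0,0],
  [0,0,0,0,0,0],
  [0,0,0,0,0,0],
])

```text
time_s: 8.53
tcp_pos: [0.5614, 0.0746, 0.1719]
ee_rot: [0.861, 0.509, 0.0, 0.0]
contact_force: [-0.2, 0.8, -0.2]
grip_width: 0.0209
```

Run:
```python
from h import *
s=manip.sense();print(s["tcp_pos"],yaw(s),s["grip_width"],s["contact_force"],delta(s,(.5615,.0752,s["tcp_pos"][2])))
a,d=manip.snapshot("scene");np.savez("pics/s2.npz",p=a,d=d);b,_=manip.snapshot("wrist")
a=cv2.resize(a[150:290,280:440],(400,350),interpolation=cv2.INTER_CUBIC);b=cv2.resize(b[130:480,120:520],(400,350))
cv2.imwrite("pics/hold.png",np.hstack([a,b])[:,:,::-1])
```

```text
[0.56139549 0.07463454 0.17193956] -28.838980951476884 0.020942250947654426 [-0.2206527   0.75384748 -0.19124277] [ 1.36434787e-02 -4.53011548e-03  4.35560422e-07]
```

View pics/hold.png

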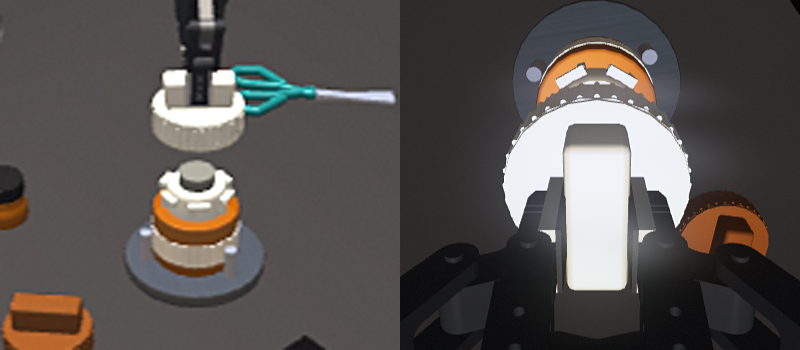

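The cap is held level above the neck at about (198,110) in the crop. In the wrist view the bar points between two neck lugs, and the position is on target. I'll lower it to just above contact.

Emit:
play_rows([
  [0,0,0.5,0,0,0],
  [0,0,0.4,0,0,0],
  [0,0,0.25,0,0,0],
  [0,0,0.15,0,0,0],
  [0,0,0.1,0,0,0],
  [0,0,0,0,0,0],
  [0,0,0,0,0,0],
  [0,0,0,0,0,0],
])

```text
time_s: 9.3
tcp_pos: [0.5617, 0.0754, 0.116]
ee_rot: [0.861, 0.509, 0.0, 0.0]
contact_force: [0.4, 0.4, -1.2]
grip_width: 0.0209
```

Emit:
play_rows([
  [0,0,0.03,0,0,0],
  [0,0,0.03,0,0,0],
  [0,0,0.03,0,0,0],
  [0,0,0,0,0,0],
  [0,0,0,0,0,0],
])

```text
time_s: 9.72
tcp_pos: [0.5612, 0.0754, 0.1117]
ee_rot: [0.86, 0.509, -0.0, -0.0]
contact_force: [-0.1, -0.0, -0.1]
grip_width: 0.0208
```

Emit:
play_rows([
  [0,0,0.025,0,0,0],
  [0,0,0.025,0,0,0],
  [0,0,0,0,0,0],
  [0,0,0,0,0,0],
])

```text
time_s: 10.05
tcp_pos: [0.5612, 0.0753, 0.1096]
ee_rot: [0.861, 0.509, -0.0, -0.0]
contact_force: [-0.1, -0.9, -0.9]
grip_width: 0.0207
```

Emit:
play_rows([
  [0,0,0.025,0,0,0],
  [0,0,0.025,0,0,0],
  [0,0,0,0,0,0],
  [0,0,0,0,0,0],
])

```text
time_s: 10.38
tcp_pos: [0.5614, 0.0753, 0.1078]
ee_rot: [0.861, 0.509, 0.0, 0.0]
contact_force: [0.4, -0.1, 3.7]
grip_width: 0.0209
```

About 3.7 N at TCP z 0.108 matches the pad's start force with the lugs in the gaps. I'll press on in small steps.

Emit:
play_rows([
  [0,0,0.025,0,0,0],
  [0,0,0.025,0,0,0],
  [0,0,0.025,0,0,0],
  [0,0,0,0,0,0],
  [0,0,0,0,0,0],
])

```text
time_s: 10.8
tcp_pos: [0.5613, 0.0753, 0.1047]
ee_rot: [0.861, 0.509, 0.0, 0.0]
contact_force: [-0.3, -0.4, 5.1]
grip_width: 0.021
```

Emit:
play_rows([
  [0,0,0.025,0,0,0],
  [0,0,0.025,0,0,0],
  [0,0,0.025,0,0,0],
  [0,0,0,0,0,0],
  [0,0,0,0,0,0],
])

```text
time_s: 11.22
tcp_pos: [0.5614, 0.0754, 0.1018]
ee_rot: [0.861, 0.509, 0.0, 0.0]
contact_force: [-0.7, 0.5, 8.4]
grip_width: 0.021
```

Emit:
play_rows([
  [0,0,0.025,0,0,0],
  [0,0,0.025,0,0,0],
  [0,0,0,0,0,0],
  [0,0,0,0,0,0],
])

```text
time_s: 11.55
tcp_pos: [0.5614, 0.0754, 0.0999]
ee_rot: [0.86, 0.509, 0.0, 0.0]
contact_force: [-0.9, 0.2, 9.8]
grip_width: 0.0205
```

Emit:
play_rows([
  [0,0,0.025,0,0,0],
  [0,0,0.02,0,0,0],
  [0,0,0,0,0,0],
  [0,0,0,0,0,0],
  [0,0,0,0,0,0],
])

```text
time_s: 11.97
tcp_pos: [0.5614, 0.0754, 0.0982]
ee_rot: [0.861, 0.509, 0.0, 0.0]
contact_force: [-1.4, -0.0, 11.0]
grip_width: 0.0207
```

Emit:
play_rows([
  [0,0,0,0,0,0.3],
  [0,0,0,0,0,0.3],
  [0,0,0,0,0,0.3],
  [0,0,0,0,0,0.3],
  [0,0,0,0,0,0.3],
  [0,0,0,0,0,0.3],
  [0,0,0,0,0,0],
  [0,0,0,0,0,0],
])

```text
time_s: 12.63
tcp_pos: [0.5617, 0.0754, 0.0984]
ee_rot: [0.905, 0.426, 0.001, 0.0]
contact_force: [-0.6, -0.2, 11.4]
grip_width: 0.0204
```

Run:
```python
from h import *
s=manip.sense();print(s["tcp_pos"],yaw(s),s["contact_force"],s["wrist_torque"])
```

```text
[0.56174826 0.07541051 0.09835085] -39.565171457784295 [-0.62723656 -0.16873124 11.43990944] [ 0.04048475  0.1507351  -0.05335685]
```

It turns freely (10.7°, almost no torque), so the lugs are below the teeth. I'll continue and then feel for the stop.

Emit:
play_rows([
  [0,0,0,0,0,0.3],
  [0,0,0,0,0,0.3],
  [0,0,0,0,0,0.3],
  [0,0,0,0,0,0.3],
  [0,0,0,0,0,0.3],
  [0,0,0,0,0,0.3],
  [0,0,0,0,0,0.3],
  [0,0,0,0,0,0.2],
  [0,0,0,0,0,0.2],
  [0,0,0,0,0,0],
  [0,0,0,0,0,0],
])

```text
time_s: 13.55
tcp_pos: [0.5618, 0.0754, 0.0984]
ee_rot: [0.953, 0.304, 0.001, 0.0]
contact_force: [-0.3, -0.3, 10.7]
grip_width: 0.0205
```

```bash
cat > st.py <<'E'
from h import *
s=manip.sense();print(s["time_s"],s["tcp_pos"],yaw(s),s["contact_force"],s["wrist_torque"])
E
python3 st.py
```

```text
13.55 [0.56180454 0.0753984  0.09835643] -54.56268489679384 [-0.25176746 -0.26016898 10.6992831 ] [-0.01290846  0.13582498  0.00773319]
```

Emit:
play_rows([
  [0,0,0,0,0,0.15],
  [0,0,0,0,0,0.15],
  [0,0,0,0,0,0.15],
  [0,0,0,0,0,0],
  [0,0,0,0,0,0],
])

```text
time_s: 13.97
tcp_pos: [0.5618, 0.0754, 0.0984]
ee_rot: [0.959, 0.282, 0.001, 0.0]
contact_force: [-0.7, 0.6, 10.7]
grip_width: 0.0206
```

```bash
python3 st.py
```

```text
13.9667 [0.56180597 0.07541202 0.09835679] -57.25579186597758 [-0.72451475  0.55579729 10.73725822] [ 0.03863934  0.06324961 -0.07686838]
```

Emit:
play_rows([
  [0,0,0,0,0,0.15],
  [0,0,0,0,0,0.15],
  [0,0,0,0,0,0.1],
  [0,0,0,0,0,0],
  [0,0,0,0,0,0],
])

```text
time_s: 14.38
tcp_pos: [0.5617, 0.0754, 0.0983]
ee_rot: [0.965, 0.262, 0.0, 0.0]
contact_force: [-1.1, 1.0, 10.8]
grip_width: 0.0207
```

```bash
python3 st.py
```

```text
14.3833 [0.56169125 0.07539214 0.09833061] -59.650793321567 [-1.13932719  1.04287449 10.75447505] [0.01512271 0.16626588 0.05090942]
```

Emit:
play_rows([
  [0,0,0,0,0,0.15],
  [0,0,0,0,0,0.1],
  [0,0,0,0,0,0.1],
  [0,0,0,0,0,0],
  [0,0,0,0,0,0],
])

```text
time_s: 14.8
tcp_pos: [0.5613, 0.0756, 0.0983]
ee_rot: [0.97, 0.244, 0.0, -0.0]
contact_force: [-3.4, 3.1, 12.1]
grip_width: 0.0209
```

```bash
python3 st.py
```

```text
14.8 [0.56133525 0.07560558 0.09829463] -61.7118525057563 [-3.40510683  3.09241409 12.08457733] [0.43362635 0.49152665 0.66601369]
```

There is a clear stop at about 33° of turn (0.67 N m). I'll ease the torque slightly and let it rise.

Emit:
play_rows([
  [0,0,0,0,0,-0.08],
  [0,0,-0.025,0,0,0],
  [0,0,-0.025,0,0,0],
  [0,0,-0.025,0,0,0],
  [0,0,0,0,0,0],
  [0,0,0,0,0,0],
])

```text
time_s: 15.3
tcp_pos: [0.5612, 0.0755, 0.101]
ee_rot: [0.969, 0.248, 0.0, -0.0]
contact_force: [-1.6, 5.4, 5.5]
grip_width: 0.0211
```

```bash
python3 st.py
```

```text
15.3 [0.5612342  0.07553614 0.10098298] -61.27118432010021 [-1.57488206  5.43380039  5.49448697] [1.01274948 0.29700961 0.37166322]
```

Emit:
play_rows([
  [0,0,-0.02,0,0,0],
  [0,0,-0.02,0,0,0],
  [0,0,0,0,0,0],
  [0,0,0,0,0,0],
])

```text
time_s: 15.63
tcp_pos: [0.5612, 0.0755, 0.1025]
ee_rot: [0.969, 0.248, -0.0, -0.0]
contact_force: [-0.5, 5.9, 3.8]
grip_width: 0.0209
```

```bash
python3 st.py
```

```text
15.6333 [0.56120925 0.07553006 0.10245543] -61.27067997444056 [-0.53410565  5.94864682  3.84468134] [0.99002145 0.17957361 0.39313364]
```

Emit:
play_rows([
  [0,0,-0.02,0,0,0],
  [0,0,-0.01,0,0,0],
  [0,0,0,0,0,0],
  [0,0,0,0,0,0],
])

```text
time_s: 15.97
tcp_pos: [0.5612, 0.0755, 0.1036]
ee_rot: [0.969, 0.248, -0.0, -0.0]
contact_force: [-0.5, 5.2, 2.4]
grip_width: 0.0207
```

```bash
python3 st.py
```

```text
15.9667 [0.56117544 0.07552928 0.10355562] -61.27235242740943 [-0.49501941  5.21120419  2.44217441] [1.0063493  0.08274689 0.30442839]
```

Emit:
play_rows([
  [0,0,-0.02,0,0,0],
  [0,0,-0.01,0,0,0],
  [0,0,0,0,0,0],
  [0,0,0,0,0,0],
])

```text
time_s: 16.3
tcp_pos: [0.5611, 0.0755, 0.1041]
ee_rot: [0.969, 0.248, -0.0, -0.0]
contact_force: [2.8, 5.2, -11.4]
grip_width: 0.0206
```

```bash
python3 st.py
```

```text
16.3 [0.56108781 0.07553578 0.10410188] -61.273336927311206 [  2.822769     5.22606148 -11.40578146] [ 1.026786   -0.56560984  0.31651671]
```

Upward motion now stops hard at -11 N, so the neck's lugs are holding the cap. I'll back off 0.6 mm, release and retreat.

Emit:
play_rows([
  [0,0,0.015,0,0,0],
  [0,0,0,0,0,0],
  [0,0,0,0,0,0],
])

```text
time_s: 16.55
tcp_pos: [0.5611, 0.0756, 0.104]
ee_rot: [0.969, 0.248, -0.0, -0.0]
contact_force: [0.0, 6.1, -1.3]
grip_width: 0.0207
```

Emit:
play_rows([
  [0,0,0,0,0,0],
  [0,0,0,0,0,0],
  [0,0,0,0,0,0],
  [0,0,0,0,0,0],
  [0,0,0,0,0,0],
  [0,0,0,0,0,0],
  [0,0,0,0,0,0],
  [0,0,0,0,0,0],
], jaw=-1)

```text
time_s: 17.22
tcp_pos: [0.5612, 0.0753, 0.1043]
ee_rot: [0.969, 0.248, 0.0, 0.0]
contact_force: [-0.6, 1.0, -1.2]
grip_width: 0.0852
```

Emit:
play_rows([
  [0,0,-0.2,0,0,0],
  [0,0,-0.5,0,0,0],
  [0,0,-0.9,0,0,0],
  [0,0,-0.9,0,0,0],
  [0,0,-0.9,0,0,0],
  [0,0.9,0,0,0,0],
  [0,0.9,0,0,0,0],
  [0,0.9,0,0,0,0],
  [0,0.9,0,0,0,0],
  [0,0.9,0,0,0,0],
  [0,0.9,0,0,0,0],
  [0,0,0,0,0,0],
  [0,0,0,0,0,0],
  [0,0,0,0,0,0],
])

```text
time_s: 18.38
tcp_pos: [0.6647, -0.1139, 0.2404]
ee_rot: [0.969, 0.248, -0.0, -0.0]
contact_force: [0.1, -0.1, 0.1]
grip_width: 0.0852
```

```bash
python3 - <<'E'
from h import *
im={}
for n in("top","scene"):
    p,d=manip.snapshot(n);im[n]=p;P=cloud(cam(n),d);near=np.hypot(P[...,0]-.5615,P[...,1]-.075)<.05
    for lo,hi in((.068,.08),(.092,.108),(.116,.132)):
        k=near&(P[...,2]>lo)&(P[...,2]<hi)&(p.min(-1)>110);q=P[k]
        if len(q)>20:
            r=cv2.minAreaRect((q[:,:2]*1000).astype(np.float32));A=np.c_[q[:,:2]-q[:,:2].mean(0),np.ones(len(q))];c=np.linalg.lstsq(A,q[:,2],rcond=None)[0]
            print(n,lo,len(q),np.round(r[0],1),np.round(r[1],1),round(r[2],1),"zmed",np.median(q[:,2]),"slope",np.round(c[:2],3))
a=cv2.resize(im["scene"][180:290,290:430],(420,330));b=cv2.resize(im["top"][150:390,130:530],(550,330))[:,:380]
cv2.imwrite("pics/end.png",np.hstack([a,b])[:,:,::-1])
E
python3 st.py
```

```text
top 0.092 640 [560.4  73.7] [72.3 71.9] 63.7 zmed 0.09923133636904924 slope [0.005 0.004]
top 0.116 280 [561.   74.1] [56.4 22. ] 29.5 zmed 0.12299159262267745 slope [ 0.017 -0.001]
scene 0.068 37 [581.   66.2] [72.1 31.9] 58.4 zmed 0.07813751391705515 slope [0.001 0.009]
scene 0.092 397 [570.8  71.7] [71.9 55.8] 56.6 zmed 0.0996642269666772 slope [-0.08   0.052]
scene 0.116 222 [562.4  75.8] [58.  26.1] 30.6 zmed 0.12315719381549378 slope [-0.087  0.151]
18.4833 [ 0.66458086 -0.11304125  0.24058226] -61.22219810743382 [-0.21167521 -0.81720099  0.17391134] [ 0.03459653 -0.00147178  0.03698081]
```

View pics/end.png

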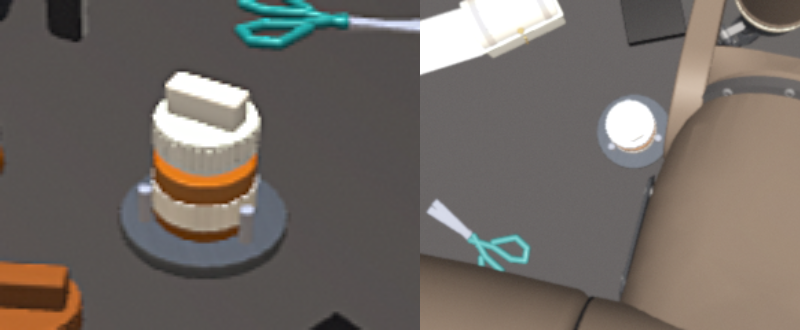

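The cap sits upright at about (205,110) in the crop, on axis, with its middle about 10.6 mm above the rim. Nothing is touched. I'm handing in.

```bash
python3 -c "
from cell import manip
print(manip.job_done())"
```

```text
the job is handed in; nothing more can be done
None
```

The white barred cap is back on the tub and locked, and I handed the job in at about 18.5 s. No verdict was reported.

**What I did:**
- **Set over a gap:** I read the neck's lug angle from the images, gripped the cap across its bar and lined its lugs up with the gaps. They dropped straight in without searching, and the seal pad first pushed back at about 3.7 N.
- **Turned to the stop:** I pressed to about 11 N and turned clockwise about 33° to the stop, where the torque rose to 0.67 N m.
- **Let up and released:** I eased off, and a gentle pull up was held firmly (−11 N). I then opened the gripper and moved clear.

**Last checks:**
- **Height:** the cap's middle is 10–11 mm above the rim in both fixed cameras, against 11 mm locked and 16 mm unlocked.
- **Position and tilt:** it is within about 0.5 mm of the tub axis in the top view and level to about 0.02 rad or better there. The scene view's slopes were larger (0.05–0.15), but I put no weight on them because that camera sees the cap from the side.
- **Forces:** while I let up, a sideways force of 5–6 N showed. It disappeared on release.
- **Camera disagreement:** the wrist and top cameras differed by about 3 mm, equally for the cap and the tub, so I used the mid values.
- **Bystanders:** I saw no contact with any, but the last top view was partly hidden by the arm and I did not measure their positions again.

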